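# Mount the rover's upper deck on four equal spacers

### The job

Pick out the four long spacers and stand one upright in each of the four corner sockets on the rover's lower deck. Then lower the upper deck gently onto them, centred and square over the rover with its camera facing the rover's front, so that it lies level on all four ready for its screws. Leave the short spacers, the bottle and the screwdriver where they are.

Things in the scene. Friction and masses are not known exactly. Their poses are not given: they have to be found in the camera images.
- long1_mid (a point): LONG spacer. Plain round aluminium spacer, 18 mm in diameter, 60 mm long, screw hole in its top, standing on end on the bench at the robot's left. Point: its centre, half-way up; z along it, up. The four long ones are alike; the six stand 55 mm or more apart, centre to centre, in mixed order.
- long2_mid (a point): LONG spacer. Plain round aluminium spacer, 18 mm in diameter, 60 mm long, screw hole in its top, standing on end on the bench at the robot's left. Point: its centre, half-way up; z along it, up. The four long ones are alike; the six stand 55 mm or more apart, centre to centre, in mixed order.
- long3_mid (a point): LONG spacer. Plain round aluminium spacer, 18 mm in diameter, 60 mm long, screw hole in its top, standing on end on the bench at the robot's left. Point: its centre, half-way up; z along it, up. The four long ones are alike; the six stand 55 mm or more apart, centre to centre, in mixed order.
- long4_mid (a point): LONG spacer. Plain round aluminium spacer, 18 mm in diameter, 60 mm long, screw hole in its top, standing on end on the bench at the robot's left. Point: its centre, half-way up; z along it, up. The four long ones are alike; the six stand 55 mm or more apart, centre to centre, in mixed order.
- short1_mid (a point): SHORT spacer, for another job. Plain round aluminium spacer, 18 mm in diameter, 38 mm long, screw hole in its top, standing on end on the bench at the robot's left. Point: its centre, half-way up; z along it, up. 
- short2_mid (a point): SHORT spacer, for another job. Plain round aluminium spacer, 18 mm in diameter, 38 mm long, screw hole in its top, standing on end on the bench at the robot's left. Point: its centre, half-way up; z along it, up. 
- rover_front (a point): Rover, fixed: black lower deck 220x140, tyre tops 68 above bench, bumper with two sensor eyes at its front. Point: middle of the front edge of the lower deck, on its top face (56 above bench); x forward, y left, z up. Grey flared sockets 13 tall (mouth 35, foot 23, open to the deck) at x -40 and -180, y +50 and -50; battery 78x54, 28 tall, at x -110, y 0; driver board 11 tall behind it. All mm.
- deck_grip (a point): Upper deck: black plate 170 (x) x 130 (y) x 4 mm, flat on the bench (right), about 0.42 kg. Lift by the finned aluminium computer block at its middle, 60 (x) x 44 (y) x 46 tall, its balance point. Point: centre of that block, 27 above the plate's underside. x to the deck's front (silver camera bar, two lenses, top 30 above underside), y left, z up; screw holes over the sockets' axes.
- bottle: A white plastic bottle, 56 mm in diameter and 150 mm high, standing beyond the upper deck. The origin is the centre of its underside.
- driver: A screwdriver with a yellow handle, lying on the bench beyond the spacers. Its origin is under its middle; x runs along it towards the tip.
Things that resemble listed ones, but are neither listed nor needed, are in the scene too. What is shaped like the part that bears long2_mid but orange or purple is not meant.

How it is judged:
By the outcome, as a careful person would: the job done as asked, in the order asked, and still so for the second after the job is handed in, with the robot touching nothing.
It also fails if it takes over 115 s, if anything falls off the work surface, if the arm or the gripper's body presses on something with over 40 N, if the wrist force passes 120 N, or if a joint passes its speed limit or range.

### The arm

A 6-joint arm with a two-finger parallel gripper is mounted at the origin on the work surface. World frame = base frame: x ahead of the robot, y to its left, z up, the work surface at z = 0. Lengths are in m, angles in rad, forces in N, time in s.
With the tool pointing down it reaches from about 0.35 to 0.775 m from the base axis. Payload 7.3 kg.
Tool frame: the origin (TCP) lies between the finger pads; the fingertips stand 17 mm ahead of it and the grasp point (between the pads) lies 2 mm behind it; z points along the fingers, y is the direction in which the jaws open and shut (so a half turn about z gives the same grasp; the last joint's range is limited). The gripper opens to 92 mm and grips with 3 to 60 N. Pads are 19 mm wide; open, the fingers measure 130 mm over their backs; the gripper's body (75 mm by 190 mm) begins 47 mm behind the grasp point.
Start: joints at [1.083, 0.342, 1.524, -0, 1.275, -0.146], TCP at [0.176, 0.495, 0.244] pointing down, gripper open.
Joint ranges: [-2.53, 2.53], [-0.77, 2.02], [0.04, 2.7], [-1, 4.14], [0.28, 2.66], [-3.11, 3.11]. Speed limits (rad/s): [2.57, 2.57, 3.14, 3.14, 3.14, 3.14].

### API

Orientations are given as [roll, pitch, yaw] about the fixed x, y, z axes, in that order (R = Rz(yaw) Ry(pitch) Rx(roll)).
In Python, from cell import sensors, vision, hand_in gives the robot as it stands.
- The arm moves only by the tool step_arm, never from a script. Its argument "series" is a list of rows, each a list of 5 numbers: the opening, from 0 (shut) to 1 (fully open), then the shift along the world's x, y, z each as a share of 25 mm, from -1 to 1, then the turn about the world's z as a share of 0.08 rad, from -1 to 1. A call has 1 to 12 rows; each row shifts and turns the commanded pose from where the row before left it; what a row does not reach is not made up. A row lasts 1/10 s, in which the tool goes at most 50 mm and 8.59 degrees, less where a joint would pass 70% of its speed; a pose out of reach is approached as far as the arm can. A call with a number of a shift or a turn outside -1 to 1 is refused whole. A call with a gripper value outside its range is refused whole. The fingers move at their own pace and stop on an object; "squeeze" is the grip in N (left out, the last holds). Time passes only in rows, so rows that do not move let the fingers close. It gives the time, the measured TCP pose, the force and the opening at its end, in the units of the state.
- sensors.observe(): the state, without advancing time (a new reading comes with each control period).
- vision.read_camera(name): name is "scene" or "top" or "wrist"; returns a dict with "pixels" (400x640x3 uint8, blue, green, red), "range_z" (400x640 float32, m along the optical axis (not along the pixel's ray), 0 where there is no reading), "camera_matrix" (3x3 intrinsics, pixels), "pose" (4x4, takes a point from camera to world coordinates). Camera axes: x right, y down, z forward; pixel columns grow to the right and rows downward; lengths in m; the calibration is good to about 2 mm. The wrist camera is an equidistant fisheye: a pixel r from the principal point sees the ray r / f radians off the axis. A picture is of the moment at which its call begins.
- hand_in(): hands the job in, once; it reports no verdict.
The state is a dict: "time": time; "qpos": joint angles; "qvel": joint speeds; "joint_efforts": joint torques, N m; "tool_pos": TCP position; "tool_rot": TCP orientation; "contact_force": force on the tool from outside, world axes, zero at the start; "torque": the same for the moment, N m; "opening": finger opening in m.
Only numpy, scipy, OpenCV 4.12 (cv2) and the standard library are available. Lean on these libraries where they do the work, as an engineer would, in place of code of your own. Each camera call takes 0.05 s, during which the arm holds its last target.

## Working session

There is one attempt and no reset: what is moved stays moved. The work goes in short steps, Python scripts to look and compute and a tool call to move; the robot and the scene stay as the last step left them, time stands still between calls to the robot, and variables do not carry over. Pictures are saved under pics/ and viewed, and the job is handed in when it is done.

Besides the shell and the picture viewer there is one more tool, called after "Call:" as a command line: name --pt "numbers of a row" for each row, then --argument value for the rest. step_arm: Moves the arm, as the interface text tells. Its arguments: {"type":"object","properties":{"series":{"type":"array","items":{"type":"array","items":{"type":"number","minimum":-1,"maximum":1}}},"squeeze":{"type":"number"}},"required":["series"]}

```bash
mkdir -p pics; ls; cat > h.py <<'E'
import numpy as np, cv2
from cell import sensors, vision, hand_in
def grab(name, tag):
    d=vision.read_camera(name); np.savez('pics/%s.npz'%tag,**d); cv2.imwrite('pics/%s.png'%tag,d['pixels']); return d
def load(tag): return dict(np.load('pics/%s.npz'%tag))
def cloud(d):
    K=d['camera_matrix'];z=d['range_z'];v,u=np.mgrid[0:400,0:640]
    p=np.stack([(u-K[0,2])/K[0,0]*z,(v-K[1,2])/K[1,1]*z,z],-1)
    w=p@d['pose'][:3,:3].T+d['pose'][:3,3]; w[z==0]=np.nan; return w
E
python3 - <<'E'
from h import *
for n in ['scene','top','wrist']:
    d=grab(n,n+'0'); print(n,d['camera_matrix'].round(1).tolist(),d['pose'].round(3).tolist())
print(sensors.observe())
E
```

```text
pics
scene [[420.0, 0.0, 319.5], [0.0, 420.0, 199.5], [0.0, 0.0, 1.0]] [[-0.752, 0.557, -0.353, 0.929], [0.66, 0.634, -0.404, 0.39], [-0.001, -0.536, -0.844, 0.908], [0.0, 0.0, 0.0, 1.0]]
top [[457.7, 0.0, 310.5], [0.0, 457.7, 198.2], [0.0, 0.0, 1.0]] [[0.007, -0.998, 0.057, 0.469], [-1.0, -0.007, -0.007, -0.004], [0.008, -0.057, -0.998, 1.498], [0.0, 0.0, 0.0, 1.0]]
wrist [[309.7, 0.0, 322.6], [0.0, 309.7, 202.5], [0.0, 0.0, 1.0]] [[0.335, 0.913, 0.233, 0.114], [0.942, -0.324, -0.085, 0.516], [-0.002, 0.248, -0.969, 0.385], [0.0, 0.0, 0.0, 1.0]]
{'time': 0.15, 'qpos': array([ 1.08297275e+00,  3.42565337e-01,  1.52482132e+00, -5.23037240e-06,
        1.27541519e+00, -1.45988211e-01]), 'qvel': array([-1.02970609e-03,  1.13999981e-03, -3.19719537e-03, -4.78881557e-05,
        2.10116632e-03,  1.22758895e-03]), 'joint_efforts': array([ 1.39700143e-03, -4.31470799e+01, -2.44353586e+01,  7.16364523e-02,
        5.36655332e-02, -7.64645324e-05]), 'tool_pos': array([0.17582065, 0.49436389, 0.24319494]), 'tool_rot': array([-3.14039560e+00, -1.70952320e-04,  2.79975871e+00]), 'contact_force': array([ 0.76503022,  0.39785524, -0.35149577]), 'torque': array([ 0.01124904, -0.01094585,  0.0106333 ]), 'opening': 0.09211326370177425}
```

View pics/top0.png

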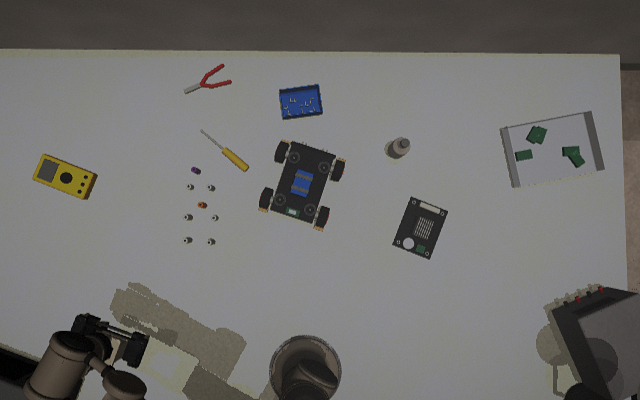

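View pics/scene0.png

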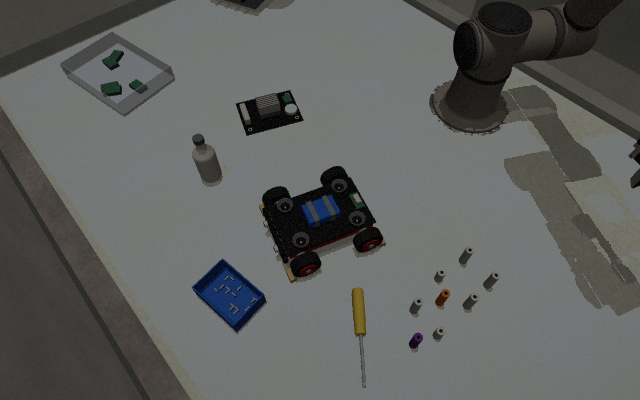

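View pics/wrist0.png

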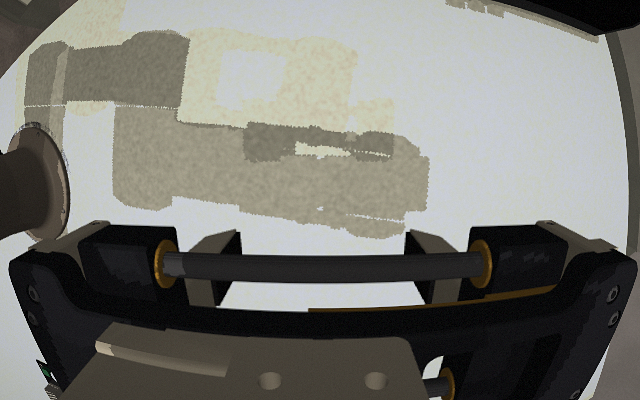

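The top view shows the grey spacers at (190,187), (211,188), (188,217), (214,217), (188,240) and (211,241). The decoys are orange at (202,205) and purple at (196,170). The rover is at (303,183), with its driver board towards the robot, so its front faces +x. The upper deck is at (420,228). Next I measure.

```bash
cat > m.py <<'E'
from h import *
for n in ['top0','scene0']:
    d=load(n); w=cloud(d); px=d['pixels']
    m=(w[...,2]>0.012)&(w[...,2]<0.09)&(w[...,0]>0.3)&(w[...,0]<0.75)&(w[...,1]>0.1)&(w[...,1]<0.5)
    k,l,s,c=cv2.connectedComponentsWithStats(m.astype(np.uint8))
    print(n)
    for i in range(1,k):
        if s[i,4]<8: continue
        q=w[l==i]; zt=np.percentile(q[:,2],97); t=q[q[:,2]>zt-0.006]
        print(c[i].round(1),s[i,4],'zt %.4f'%zt,'top xy',((t.max(0)+t.min(0))/2)[:2].round(4),t.mean(0)[:2].round(4),'ext',(t.max(0)-t.min(0))[:2].round(3),px[l==i].mean(0).astype(int))
E
python3 m.py
python3 - <<'E'
from h import *
d=load('top0');p=d['pixels']
a=cv2.resize(p[155:255,165:265],None,fx=5,fy=5,interpolation=cv2.INTER_CUBIC);cv2.imwrite('pics/c1.png',a)
a=cv2.resize(p[130:240,250:350],None,fx=5,fy=5,interpolation=cv2.INTER_CUBIC);cv2.imwrite('pics/c2.png',a)
a=cv2.resize(p[185:270,380:460],None,fx=6,fy=6,interpolation=cv2.INTER_CUBIC);cv2.imwrite('pics/c3.png',a)
E
```

```text
top0
[232.9 157.5] 266 zt 0.0308 top xy [0.6786 0.2298] [0.676  0.2282] ext [0.071 0.079] [ 50 106 125]
[195. 170.] 46 zt 0.0652 top xy [0.6395 0.3544] [0.6406 0.3552] ext [0.016 0.015] [68 46 62]
[189.2 186.6] 37 zt 0.0400 top xy [0.5876 0.3755] [0.5877 0.3758] ext [0.016 0.017] [92 97 99]
[210.  187.5] 43 zt 0.0650 top xy [0.5845 0.3049] [0.585  0.3043] ext [0.013 0.013] [86 90 91]
[266.4 199.9] 286 zt 0.0728 top xy [0.5552 0.1276] [0.5537 0.1278] ext [0.034 0.031] [44 48 51]
[201.4 204.8] 41 zt 0.0644 top xy [0.5293 0.3318] [0.5293 0.3316] ext [0.016 0.013] [42 63 97]
[187.1 217.1] 43 zt 0.0657 top xy [0.4899 0.3762] [0.4905 0.377 ] ext [0.013 0.015] [83 88 89]
[213.9 218. ] 30 zt 0.0418 top xy [0.4876 0.2949] [0.4873 0.2945] ext [0.013 0.013] [ 98 102 103]
[186.4 240.3] 46 zt 0.0644 top xy [0.4166 0.3779] [0.4163 0.3767] ext [0.015 0.015] [87 92 93]
[209.9 242.1] 43 zt 0.0655 top xy [0.4125 0.3026] [0.4119 0.302 ] ext [0.013 0.017] [90 95 96]
scene0
[367.8 236.8] 660 zt 0.0700 top xy [0.5562 0.1232] [0.5554 0.1288] ext [0.044 0.045] [12 14 21]
[466.4 254.1] 134 zt 0.0627 top xy [
[... 221 characters left out ...]
ext [0.018 0.016] [69 73 74]
[492. 279.] 147 zt 0.0634 top xy [0.4186 0.3779] [0.4194 0.3779] ext [0.018 0.015] [57 60 62]
[358.9 316.1] 617 zt 0.0283 top xy [0.6817 0.232 ] [0.6814 0.2329] ext [0.072 0.082] [ 37  88 102]
[442.6 296.6] 134 zt 0.0627 top xy [0.531  0.3324] [0.5311 0.3327] ext [0.02  0.017] [15 37 71]
[471.  300.1] 140 zt 0.0634 top xy [0.4918 0.3778] [0.4919 0.3775] ext [0.017 0.016] [58 61 63]
[416.  304.7] 132 zt 0.0636 top xy [0.5867 0.3067] [0.5868 0.307 ] ext [0.017 0.017] [62 66 67]
[438.9 332.2] 98 zt 0.0417 top xy [0.59   0.3762] [0.5907 0.3761] ext [0.017 0.016] [70 75 75]
[415.9 339.8] 131 zt 0.0635 top xy [0.6419 0.3555] [0.6419 0.3555] ext [0.018 0.016] [47 18 38]
```

View pics/c1.png

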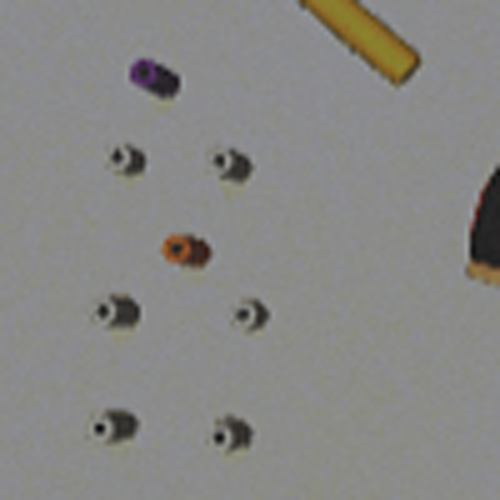

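View pics/c2.png

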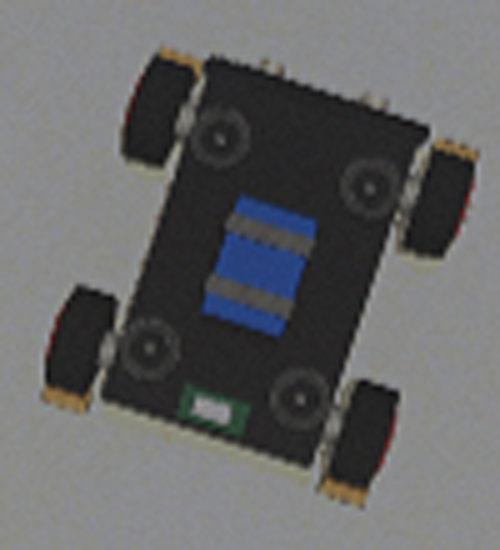

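View pics/c3.png

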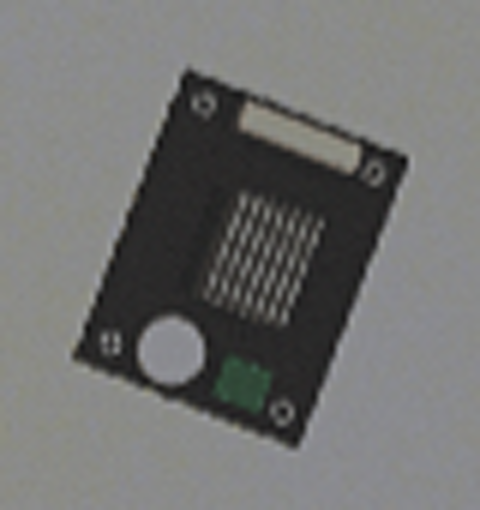

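```bash
python3 - <<'E'
from h import *
def enh(p): return np.clip(255*(p/255.)**0.5,0,255).astype(np.uint8)
s=load('scene0')['pixels']
cv2.imwrite('pics/e1.png',cv2.resize(enh(s[155:285,250:395]),None,fx=5,fy=5,interpolation=cv2.INTER_CUBIC))
cv2.imwrite('pics/e2.png',cv2.resize(enh(s[80:145,225:315]),None,fx=8,fy=8,interpolation=cv2.INTER_CUBIC))
t=load('top0')['pixels']
cv2.imwrite('pics/e3.png',cv2.resize(enh(t[130:235,255:350]),None,fx=5.5,fy=5.5,interpolation=cv2.INTER_CUBIC))
E
```

```text
(no output)
```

View pics/e1.png

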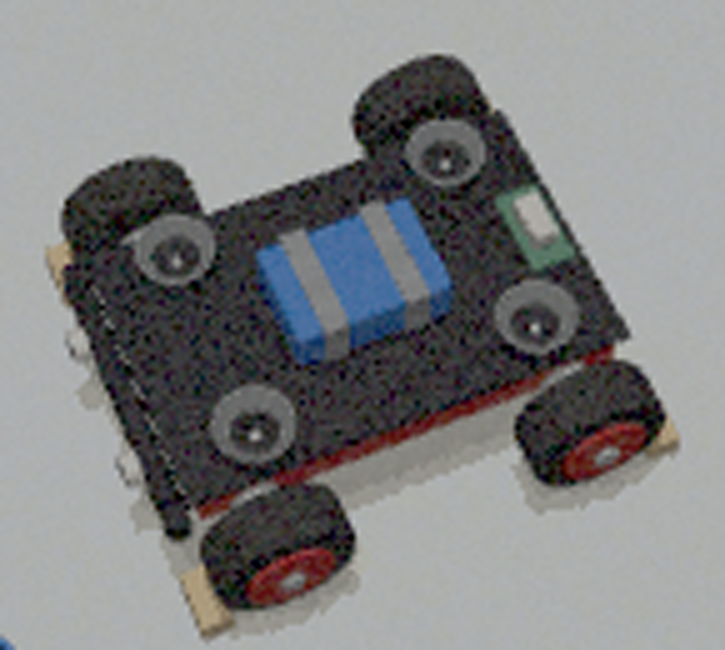

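View pics/e2.png

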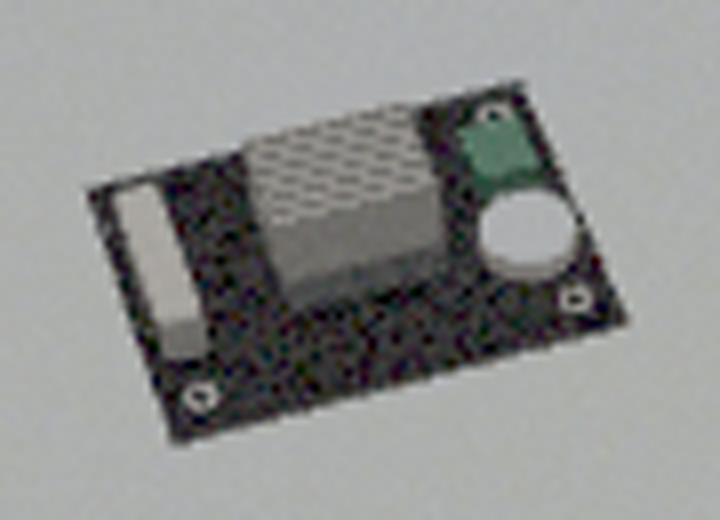

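View pics/e3.png

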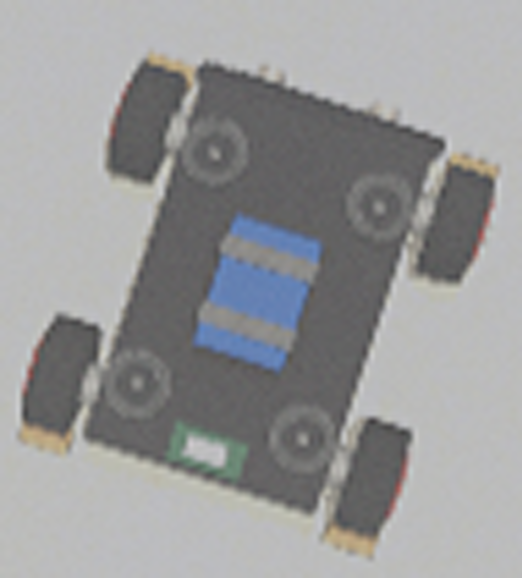

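```bash
cat > fit.py <<'E'
from h import *
from scipy.optimize import least_squares
cams={n:load(n+'0') for n in ['scene','top']}
def proj(d,P):
    T=np.linalg.inv(d['pose']);p=P@T[:3,:3].T+T[:3,3];K=d['camera_matrix']
    return np.c_[p[:,0]/p[:,2]*K[0,0]+K[0,2],p[:,1]/p[:,2]*K[1,1]+K[1,2]]
def un(a,s,o): return (np.array(a,float)+.5)/s-.5+np.array(o)
def fit(loc,obs,x0):
    def W(x): c,s=np.cos(x[2]),np.sin(x[2]); return np.c_[x[0]+c*loc[:,0]-s*loc[:,1],x[1]+s*loc[:,0]+c*loc[:,1],loc[:,2]]
    def run(names):
        def f(x): 
            r=[]
            for n in names:
                i,o=obs[n]; r.append((proj(cams[n],W(x)[i])-o).ravel())
            return np.concatenate(r)
        r=least_squares(f,x0); return r.x.round(4),'rms px %.2f'%np.sqrt((r.fun**2).mean())
    for nm in [['scene'],['top'],['scene','top']]: print(nm,*run(nm))
# rover: origin = centre of sockets (x -110)
loc=np.array([[70,50,69],[70,-50,69],[-70,50,69],[-70,-50,69]])/1e3
print('rover centre'); fit(loc,{'scene':([0,1,2,3],un([(254,424),(175,250),(537,317),(446,153)],5,(250,155))),
 'top':([0,1,2,3],un([(215,151),(381,207),(137,383),(303,439)],5.5,(255,130)))},[.55,0.02,-.3])
loc=np.array([[70,50,4],[70,-50,4],[-70,50,4],[-70,-50,4],[85,65,4],[85,-65,4],[-85,65,4],[-85,-65,4]])/1e3
print('deck'); fit(loc,{'scene':([0,2,3,4,5,6,7],un([(202,396),(575,299),(493,115),(175,442),(90,190),(628,322),(525,83)],8,(225,80))),
 'top':(list(range(8)),un([(203,103),(373,173),(111,344),(282,413),(187,70),(408,157),(76,355),(297,446)],6,(380,185)))},[.45,-.25,-.3])
w=cloud(cams['top']);m=(w[...,2]>.046)&(w[...,2]<.056)&(w[...,1]<-.15)&(w[...,0]>.35)&(w[...,0]<.55)&(w[...,1]>-.35)
q=w[m];print('block top',len(q),q.mean(0).round(4),(q.max(0)-q.min(0)).round(3))
w=cloud(cams['scene']);m=(w[...,2]>.044)&(w[...,2]<.056)&(w[...,1]<-.15)&(w[...,0]>.35)&(w[...,0]<.55)&(w[...,1]>-.35)
q=w[m];print('block top scene',len(q),q.mean(0).round(4),q[:,2].max())
E
python3 fit.py
```

```text
rover centre
['scene'] [ 0.5985  0.0142 -0.3153] rms px 0.08
['top'] [ 0.5982  0.0134 -0.3165] rms px 0.05
['scene', 'top'] [ 0.5983  0.0139 -0.3157] rms px 0.12
deck
['scene'] [ 0.4606 -0.3724 -0.3802] rms px 0.28
['top'] [ 0.4619 -0.3728 -0.3749] rms px 0.22
['scene', 'top'] [ 0.4613 -0.3725 -0.3769] rms px 0.30
block top 9 [ 0.4477 -0.346   0.0503] [0.022 0.007 0.007]
block top scene 26 [ 0.4522 -0.3455  0.0495] 0.05360957303104996
```

```bash
python3 - <<'E'
from h import *
def enh(p): return np.clip(255*(p/255.)**0.6,0,255).astype(np.uint8)
s=load('scene0')['pixels']
cv2.imwrite('pics/f1.png',cv2.resize(enh(s[235:350,400:510]),None,fx=5,fy=5,interpolation=cv2.INTER_CUBIC))
t=load('top0')['pixels']
cv2.imwrite('pics/f2.png',cv2.resize(enh(t[160:250,180:220]),None,fx=6.5,fy=6.5,interpolation=cv2.INTER_CUBIC))
E
```

```text
(no output)
```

View pics/f1.png

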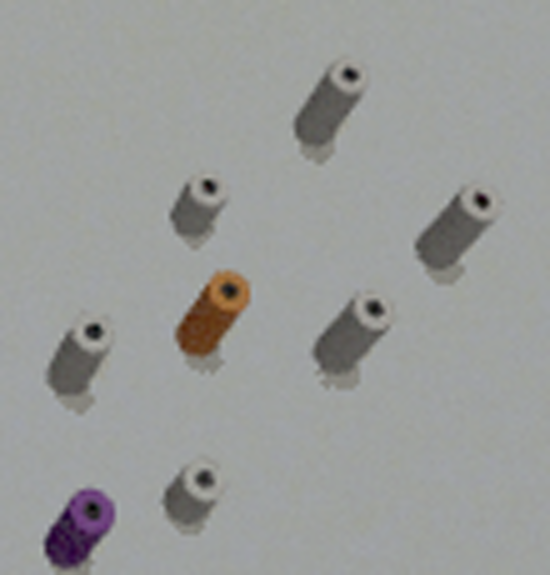

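View pics/f2.png

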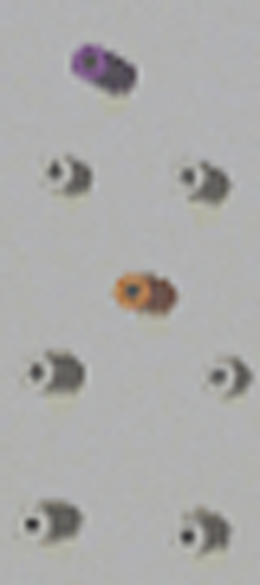

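The candidates for a "long spacer" in the scene image:
- **Grey long:** A (466,254), B (492,279), C (471,300) and D (416,305), with tops near 63 mm.
- **Grey short:** (440,274) and (439,332), with tops near 41 mm, so not wanted.
- **Orange and purple:** (443,297) and (416,340), both excluded.

The close crop confirms A to D are long plain grey ones. Next I triangulate them.

```bash
cat >> fit.py <<'E'
print('spacers')
S=un([(350,74),(482,201),(374,308),(94,331)],5,(400,235));T=un([(188,537),(33,524),(38,373),(188,177)],6.5,(180,160))
for n,s,t in zip('ABCD',S,T): print(n);fit(np.array([[0,0,.06]]),{'scene':([0],s[None]),'top':([0],t[None])},[.5,.3,0])
x=[.5983,.0139,-.3157];c,s=np.cos(x[2]),np.sin(x[2])
for n,a,b in [('FL',70,50),('FR',70,-50),('RL',-70,50),('RR',-70,-50)]: print(n,round(x[0]+(c*a-s*b)/1e3,4),round(x[1]+(s*a+c*b)/1e3,4))
E
python3 fit.py | sed -n '/spacers/,$p'
```

```text
spacers
A
['scene'] [0.411  0.3034 0.    ] rms px 0.00
['top'] [0.4117 0.3032 0.    ] rms px 0.00
['scene', 'top'] [0.4113 0.3034 0.    ] rms px 0.10
B
['scene'] [0.4167 0.3784 0.    ] rms px 0.00
['top'] [0.4175 0.3776 0.    ] rms px 0.00
['scene', 'top'] [0.417  0.3782 0.    ] rms px 0.14
C
['scene'] [0.4899 0.3773 0.    ] rms px 0.00
['top'] [0.49   0.3769 0.    ] rms px 0.00
['scene', 'top'] [0.4899 0.3772 0.    ] rms px 0.06
D
['scene'] [0.5851 0.3068 0.    ] rms px 0.00
['top'] [0.5853 0.3066 0.    ] rms px 0.00
['scene', 'top'] [0.5851 0.3067 0.    ] rms px 0.04
FL 0.6804 0.0397
FR 0.6493 -0.0554
RL 0.5473 0.0832
RR 0.5162 -0.0119
```

Call:
step_arm --pt "0.45 0.965 -0.465 0 0.04" --pt "0.45 0.965 -0.465 0 0.04" --pt "0.45 0.965 -0.465 0 0.04" --pt "0.45 0.965 -0.465 0 0.04" --pt "0.45 0.965 -0.465 0 0.04" --pt "0.45 0.965 -0.465 -0.5 0.04" --pt "0.45 0.965 -0.465 -0.5 0.04" --pt "0.45 0.965 -0.465 -1 0.04" --pt "0.45 0.965 -0.465 -1 0" --pt "0.45 0.965 -0.465 -1 0" --pt "0.45 0 0 0 0" --pt "0.45 0 0 0 0" --squeeze 20

```text
time: 1.35
tool_pos: [0.4171, 0.378, 0.1431]
tool_rot: [-3.14, -0.001, 2.824]
contact_force: [0.2, 0.3, 0.6]
opening: 0.0411
```

```bash
python3 - <<'E'
from h import *
grab('wrist','w1')
E
```

```text
(no output)
```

View pics/w1.png

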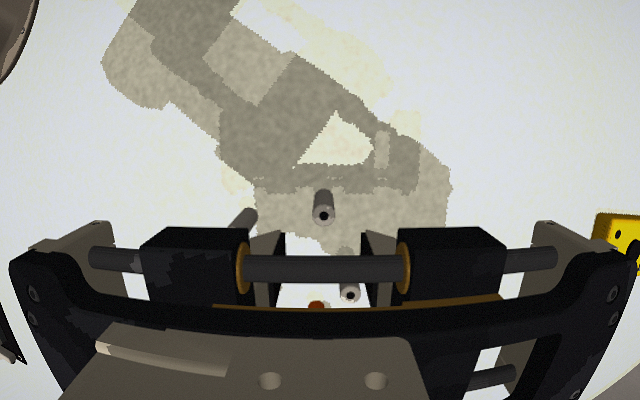

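The wrist view shows spacer B's top at (323,214), centred between the fingers. I'll descend and grip.

Call:
step_arm --pt "0.45 0 0 -1 0" --pt "0.45 0 0 -1 0" --pt "0.45 0 0 -1 0" --pt "0.45 0 0 -0.5 0" --pt "0.45 0 0 -0.5 0" --pt "0.45 0 0 0 0" --pt "0 0 0 0 0" --pt "0 0 0 0 0" --pt "0 0 0 0 0" --pt "0 0 0 0 0" --pt "0 0 0 0 0"

```text
time: 2.5
tool_pos: [0.4176, 0.3786, 0.0444]
tool_rot: [3.14, 0.001, 2.825]
contact_force: [-0.6, -0.8, 4.8]
opening: 0.0166
```

```bash
python3 - <<'E'
from h import *
grab('scene','s1'); print(sensors.observe())
d=load('s1')['pixels'];cv2.imwrite('pics/s1c.png',cv2.resize(d[200:350,380:580],None,fx=4,fy=4))
E
```

```text
{'time': 2.55, 'qpos': array([ 6.00496524e-01,  6.38612645e-01,  1.64653207e+00,  7.31004559e-05,
        8.55046405e-01, -6.54046071e-01]), 'qvel': array([ 0.00075423, -0.00132431, -0.00146621,  0.00093019,  0.00021936,
       -0.00115288]), 'joint_efforts': array([-5.09167230e-02, -4.84690189e+01, -1.68811727e+01,  1.96654256e-02,
       -4.62781638e-02, -1.83100915e-04]), 'tool_pos': array([0.41760642, 0.37862443, 0.04444194]), 'tool_rot': array([3.14044676e+00, 8.08864030e-04, 2.82529053e+00]), 'contact_force': array([-1.11108404, -0.71552082,  4.10967346]), 'torque': array([0.00495528, 0.04503135, 0.02966672]), 'opening': 0.01668694818283599}
```

View pics/s1c.png

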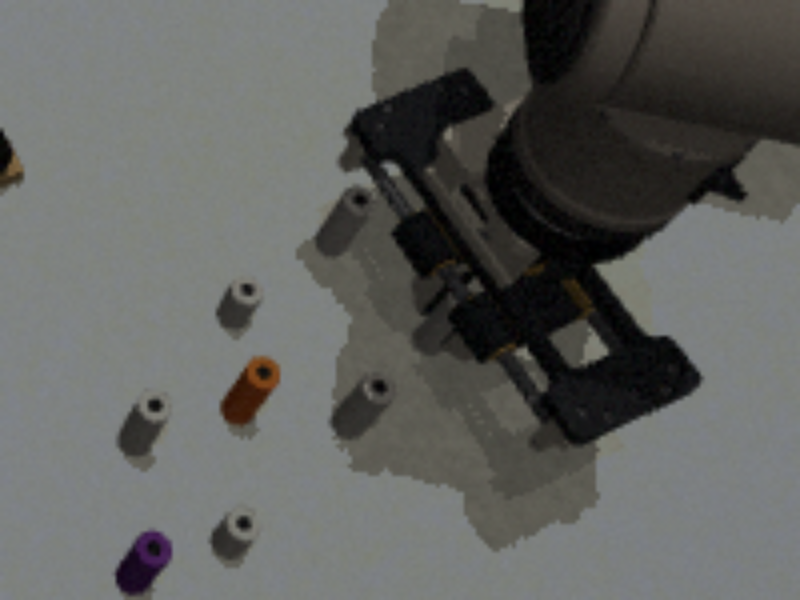

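Gripped B; the opening is 16.6 mm. I'll lift it and carry it to the front-right socket.

Call:
step_arm --pt "0 0 0 0.4 0" --pt "0 0 0 0.8 0" --pt "0 0 0 1 0" --pt "0 0 0 1 0" --pt "0 0 0 1 0" --pt "0 0.516 -0.963 1 0" --pt "0 0.516 -0.963 0.8 0" --pt "0 0.516 -0.963 0 0" --pt "0 0.516 -0.963 0 0" --pt "0 0.516 -0.963 0 0" --pt "0 0.516 -0.963 0 0" --pt "0 0.516 -0.963 0 0"

```text
time: 3.75
tool_pos: [0.5077, 0.2088, 0.1942]
tool_rot: [3.142, -0.0, 2.825]
contact_force: [-0.0, 0.3, -0.0]
opening: 0.0167
```

Call:
step_arm --pt "0 0.516 -0.963 0 0" --pt "0 0.516 -0.963 0 0" --pt "0 0.516 -0.963 0 0" --pt "0 0.516 -0.963 0 0" --pt "0 0.516 -0.963 0 0" --pt "0 0.516 -0.963 0 0" --pt "0 0.516 -0.963 0 0" --pt "0 0.516 -0.963 0 0" --pt "0 0.516 -0.963 0 0" --pt "0 0.516 -0.963 0 0" --pt "0 0.516 -0.963 0 0" --pt "0 0 0 0 0"

```text
time: 4.95
tool_pos: [0.6502, -0.0582, 0.1937]
tool_rot: [-3.141, 0.001, 2.822]
contact_force: [-0.3, 0.3, -0.1]
opening: 0.0164
```

Call:
step_arm --pt "0 0 0 -0.8 0" --pt "0 0 0 0 0"

```text
time: 5.15
tool_pos: [0.6476, -0.0543, 0.1715]
tool_rot: [-3.141, -0.005, 2.825]
contact_force: [0.2, -0.6, 0.3]
opening: 0.0165
```

```bash
python3 - <<'E'
from h import *
print(sensors.observe()['tool_pos'])
for n in ['scene','top']: grab(n,n+'2')
d=load('scene2')['pixels'];cv2.imwrite('pics/s2c.png',cv2.resize(d[100:290,220:420],None,fx=3,fy=3))
d=load('top2')['pixels'];cv2.imwrite('pics/t2c.png',cv2.resize(d[110:250,230:400],None,fx=4,fy=4))
E
```

```text
[ 0.6476437  -0.05427675  0.17146304]
```

View pics/s2c.png

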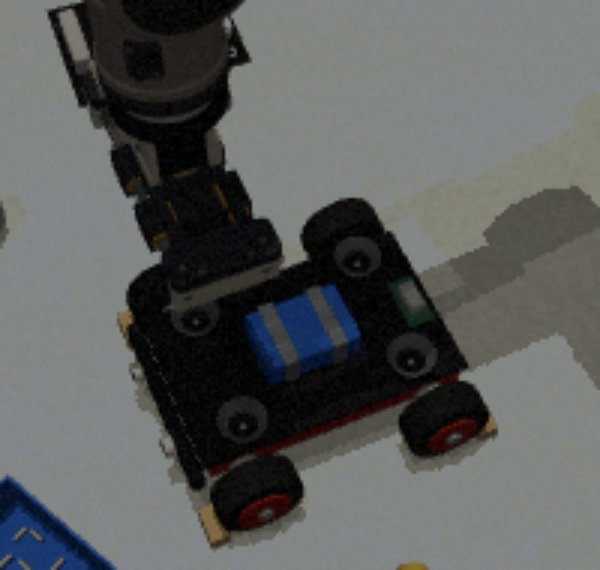

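View pics/t2c.png

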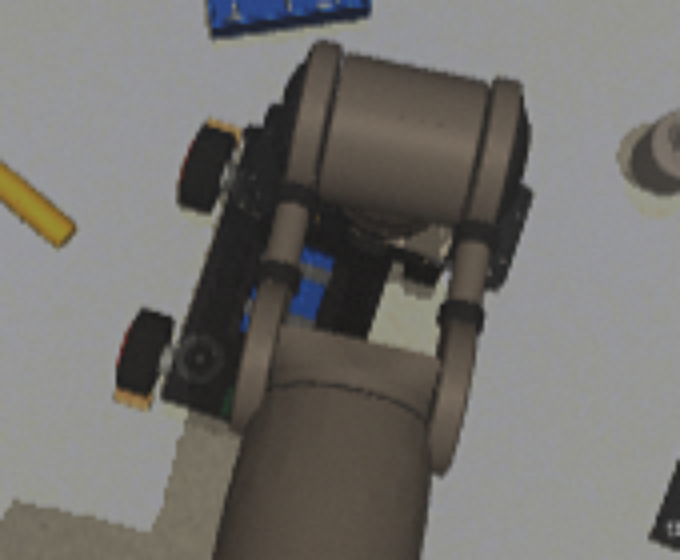

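Call:
step_arm --pt "0 0 0 0 0" --pt "0 0 0 0 0"

```text
time: 5.45
tool_pos: [0.6497, -0.0546, 0.1748]
tool_rot: [3.141, 0.001, 2.826]
contact_force: [0.1, -0.2, -0.1]
opening: 0.0168
```

```bash
python3 - <<'E'
from h import *
print(sensors.observe()['tool_pos'])
d=grab('wrist','w2')
E
```

```text
[ 0.64967366 -0.05458414  0.17478603]
```

View pics/w2.png

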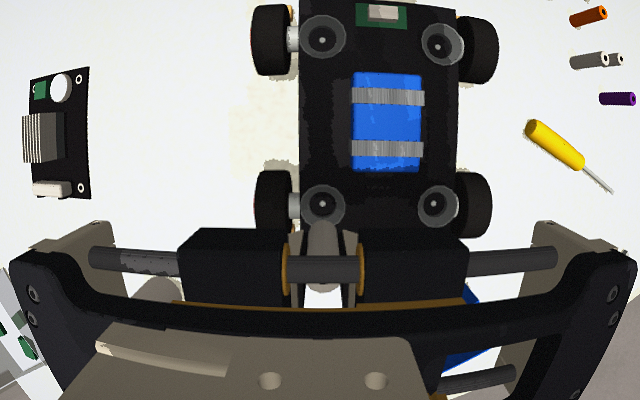

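The wrist view shows the held spacer at (322,240), in line with the socket at (322,204). I'll check numerically with the fisheye model.

```bash
cat > wr.py <<'E'
from h import *
def wproj(d,P):
    T=np.linalg.inv(d['pose']);p=np.atleast_2d(P)@T[:3,:3].T+T[:3,3];K=d['camera_matrix']
    r=np.hypot(p[:,0],p[:,1]);th=np.arctan2(r,p[:,2])
    return np.c_[K[0,2]+K[0,0]*th*p[:,0]/r,K[1,2]+K[1,1]*th*p[:,1]/r]
E
python3 - <<'E'
from wr import *
d=load('w2')
print(wproj(d,[[.6804,.0397,.069],[.6493,-.0554,.069],[.5473,.0832,.069],[.5162,-.0119,.069]]).round(1))
print(wproj(d,[[.6497,-.0546,.175-.043]]))
a=d['pixels'][0:270,220:520];cv2.imwrite('pics/w2c.png',cv2.resize(a,None,fx=2.2,fy=2.2,interpolation=cv2.INTER_CUBIC))
E
```

```text
[[437.7 205.3]
 [322.2 205.3]
 [442.5  42.5]
 [322.3  34.4]]
[[323.39650895 231.25130506]]
```

View pics/w2c.png

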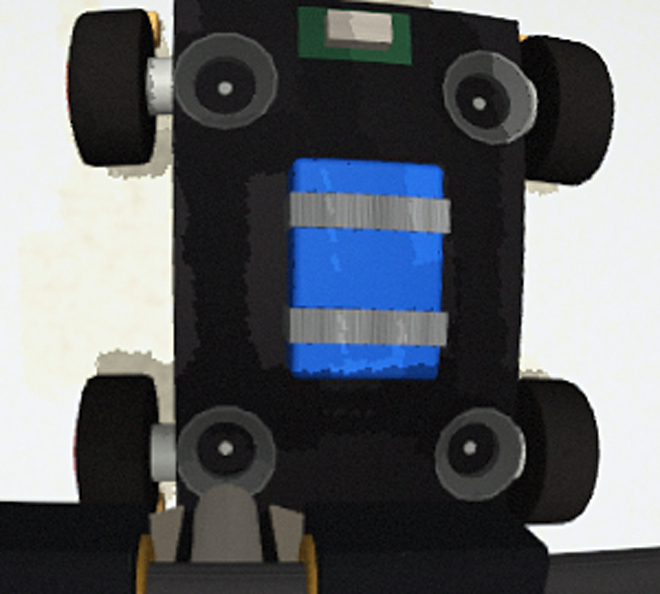

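The predictions match the observed sockets within about 2 px, so I'm lowering.

Call:
step_arm --pt "0 0 -0.02 -1 0" --pt "0 0 0 -1 0" --pt "0 0 0 -0.6 0" --pt "0 0 0 -0.2 0" --pt "0 0 0 -0.1 0" --pt "0 0 0 0 0" --pt "0 0 0 0 0"

```text
time: 6.2
tool_pos: [0.65, -0.0555, 0.1024]
tool_rot: [3.141, 0.002, 2.825]
contact_force: [-0.3, 0.2, 0.1]
opening: 0.0168
```

Call:
step_arm --pt "0 0 0 -0.06 0" --pt "0 0 0 -0.04 0" --pt "0 0 0 0 0" --pt "0 0 0 0 0"

```text
time: 6.6
tool_pos: [0.65, -0.0556, 0.1004]
tool_rot: [3.141, 0.002, 2.825]
contact_force: [-1.6, 0.1, 7.3]
opening: 0.0166
```

Contact came at the expected height (TCP 0.1004). I'll release and lift clear.

Call:
step_arm --pt "0.3 0 0 0 0" --pt "0.4 0 0 0 0" --pt "0.45 0 0 0 0" --pt "0.45 0 0 0.5 0" --pt "0.45 0 0 1 0" --pt "0.45 0 0 1 0" --pt "0.45 0 0 1 0" --pt "0.45 0 0 0 0" --pt "0.45 0 0 0 0"

```text
time: 7.5
tool_pos: [0.6496, -0.0555, 0.1871]
tool_rot: [3.141, 0.002, 2.825]
contact_force: [-0.4, 0.5, -1.0]
opening: 0.0414
```

```bash
python3 - <<'E'
from h import *
print(sensors.observe()['tool_pos'])
for n in ['scene','wrist']: grab(n,n+'3')
d=load('scene3')['pixels'];a=cv2.resize(d[110:290,230:400],None,fx=2.5,fy=2.5)
b=load('wrist3')['pixels'][150:300,220:440];b=cv2.resize(b,None,fx=1.7,fy=1.7)
h=max(a.shape[0],b.shape[0]);o=np.zeros((h,a.shape[1]+b.shape[1],3),np.uint8);o[:a.shape[0],:a.shape[1]]=a;o[:b.shape[0],a.shape[1]:]=b
cv2.imwrite('pics/c4.png',o)
E
```

```text
[ 0.64958594 -0.05547315  0.18709311]
```

View pics/c4.png

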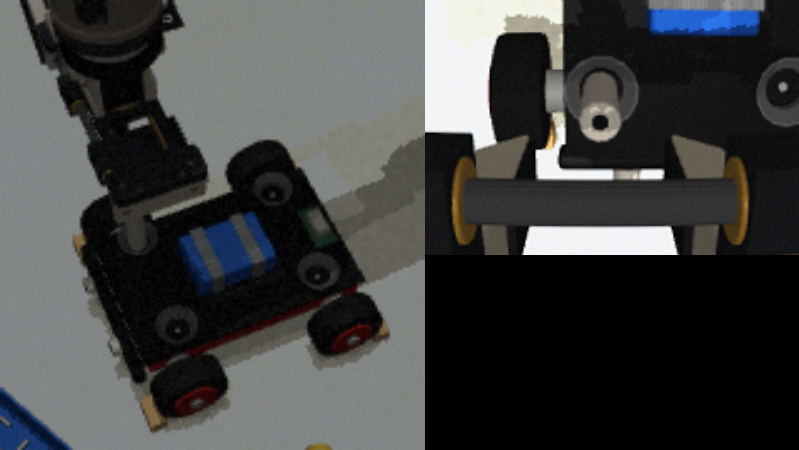

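The first spacer stands upright in the front-right socket: wrist crop (600,115), scene crop (135,225). Next is spacer D, going to the front-left socket.

Call:
step_arm --pt "0.45 -0.172 0.966 0 0" --pt "0.45 -0.172 0.966 0 0" --pt "0.45 -0.172 0.966 0 0" --pt "0.45 -0.172 0.966 0 0" --pt "0.45 -0.172 0.966 0 0" --pt "0.45 -0.172 0.966 0 0" --pt "0.45 -0.172 0.966 0 0" --pt "0.45 -0.172 0.966 0 0" --pt "0.45 -0.172 0.966 0 0" --pt "0.45 -0.172 0.966 0 0" --pt "0.45 -0.172 0.966 0 0" --pt "0.45 -0.172 0.966 0 0"

```text
time: 8.8
tool_pos: [0.5969, 0.2351, 0.1847]
tool_rot: [-3.14, -0.002, 2.825]
contact_force: [0.3, 0.7, -0.3]
opening: 0.0413
```

Call:
step_arm --pt "0.45 -0.172 0.966 -0.5 0" --pt "0.45 -0.172 0.966 -0.5 0" --pt "0.45 -0.172 0.966 -0.5 0" --pt "0.45 0 0 0 0" --pt "0.45 0 0 0 0" --pt "0.45 0 0 0 0"

```text
time: 9.4
tool_pos: [0.5852, 0.3059, 0.1487]
tool_rot: [-3.141, 0.0, 2.825]
contact_force: [-0.4, 0.8, 0.6]
opening: 0.0413
```

```bash
python3 - <<'E'
from h import *
from wr import wproj
d=grab('wrist','w4'); p=sensors.observe()['tool_pos'];print(p, wproj(d,[[.5851,.3067,.06],[p[0],p[1],.06]]).round(1))
cv2.imwrite('pics/w4c.png',cv2.resize(d['pixels'][100:330,200:460],None,fx=2.5,fy=2.5))
E
```

```text
[0.58540793 0.30582491 0.14903864] [[324.2 210.9]
 [323.3 211.6]]
```

View pics/w4c.png

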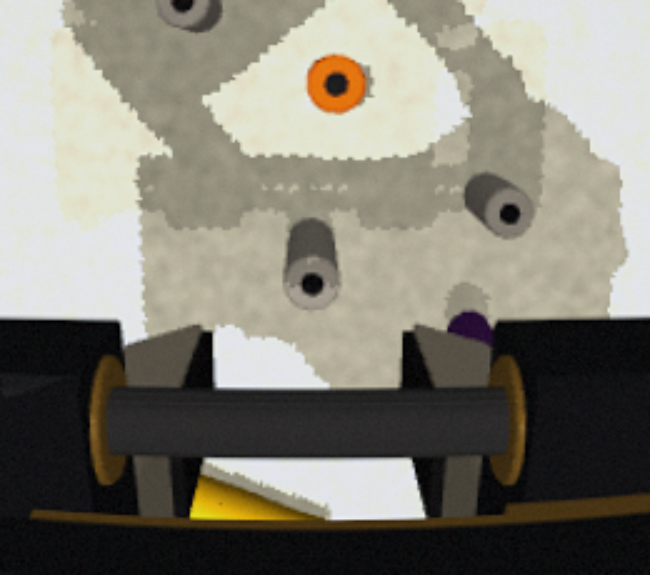

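Spacer D's hole is at about (325,213), predicted (324,211), so it is centred. Descend and grip.

Call:
step_arm --pt "0.45 0 0.02 -1 0" --pt "0.45 0 0 -1 0" --pt "0.45 0 0 -1 0" --pt "0.45 0 0 -0.8 0" --pt "0.45 0 0 -0.42 0" --pt "0.45 0 0 0 0" --pt "0.45 0 0 0 0" --pt "0 0 0 0 0" --pt "0 0 0 0 0" --pt "0 0 0 0 0" --pt "0 0 0 0 0" --pt "0 0 0 0 0"

```text
time: 10.65
tool_pos: [0.5852, 0.3074, 0.0438]
tool_rot: [3.141, 0.001, 2.825]
contact_force: [-1.1, 0.2, 2.9]
opening: 0.0167
```

Call:
step_arm --pt "0 0 0 0.4 0" --pt "0 0 0 0.8 0" --pt "0 0 0 1 0" --pt "0 0 0 1 0" --pt "0 0.346 -0.974 1 0" --pt "0 0.346 -0.974 1 0" --pt "0 0.346 -0.974 0 0" --pt "0 0.346 -0.974 0 0" --pt "0 0.346 -0.974 0 0" --pt "0 0.346 -0.974 0 0" --pt "0 0.346 -0.974 0 0" --pt "0 0.346 -0.974 0 0"

```text
time: 11.85
tool_pos: [0.6543, 0.1115, 0.1738]
tool_rot: [3.141, 0.0, 2.825]
contact_force: [-0.6, 0.5, 0.5]
opening: 0.0165
```

Call:
step_arm --pt "0 0.346 -0.974 0 0" --pt "0 0.346 -0.974 0 0" --pt "0 0.346 -0.974 0 0" --pt "0 0 0 0 0" --pt "0 0 0 -0.6 0" --pt "0 0 0 -0.6 0" --pt "0 0 0 0 0" --pt "0 0 0 0 0"

```text
time: 12.65
tool_pos: [0.6799, 0.0401, 0.1437]
tool_rot: [3.141, -0.0, 2.826]
contact_force: [0.4, -0.4, -0.1]
opening: 0.0167
```

Call:
step_arm --pt "0 0 -0.01 -1 0" --pt "0 0 0 -0.5 0" --pt "0 0 0 -0.13 0" --pt "0 0 0 0 0" --pt "0 0 0 -0.07 0" --pt "0 0 0 -0.06 0" --pt "0 0 0 0 0" --pt "0 0 0 0 0"

```text
time: 13.45
tool_pos: [0.6804, 0.0392, 0.0999]
tool_rot: [3.141, 0.001, 2.825]
contact_force: [-0.4, 0.4, 0.5]
opening: 0.0167
```

Call:
step_arm --pt "0 0 0 -0.04 0" --pt "0 0 0 0 0" --pt "0 0 0 0 0"

```text
time: 13.75
tool_pos: [0.6805, 0.0392, 0.0998]
tool_rot: [3.141, 0.002, 2.825]
contact_force: [-0.9, -0.1, 6.6]
opening: 0.0171
```

Contact at 6.6 N. Release, lift and go to spacer C.

Call:
step_arm --pt "0.3 0 0 0 0" --pt "0.4 0 0 0 0" --pt "0.45 0 0 0 0" --pt "0.45 0 0 0.5 0" --pt "0.45 0 0 1 0" --pt "0.45 0 0 1 0" --pt "0.45 0 0 1 0" --pt "0.45 -0.544 0.966 0 0" --pt "0.45 -0.544 0.966 0 0" --pt "0.45 -0.544 0.966 0 0" --pt "0.45 -0.544 0.966 0 0" --pt "0.45 -0.544 0.966 0 0"

```text
time: 14.95
tool_pos: [0.6116, 0.1609, 0.1868]
tool_rot: [3.141, 0.001, 2.825]
contact_force: [-0.6, 0.6, -0.1]
opening: 0.0412
```

Call:
step_arm --pt "0.45 -0.544 0.966 0 0" --pt "0.45 -0.544 0.966 0 0" --pt "0.45 -0.544 0.966 0 0" --pt "0.45 -0.544 0.966 0 0" --pt "0.45 -0.544 0.966 0 0" --pt "0.45 -0.544 0.966 0 0" --pt "0.45 -0.544 0.966 -0.5 0" --pt "0.45 -0.544 0.966 -0.5 0" --pt "0.45 -0.544 0.966 -0.5 0" --pt "0.45 0 0 0 0" --pt "0.45 0 0 0 0" --pt "0.45 0 0 0 0"

```text
time: 16.15
tool_pos: [0.4905, 0.3769, 0.1492]
tool_rot: [3.141, 0.001, 2.825]
contact_force: [0.1, 0.1, 0.3]
opening: 0.0412
```

```bash
python3 - <<'E'
from h import *
from wr import wproj
grab('scene','s5'); d=grab('wrist','w5'); p=sensors.observe()['tool_pos'];print(p, wproj(d,[[.4899,.3772,.06],[p[0],p[1],.06]]).round(1))
a=cv2.resize(d['pixels'][100:330,200:460],None,fx=1.5,fy=1.5);b=cv2.resize(load('s5')['pixels'][140:285,250:395],None,fx=2.38,fy=2.38)[:345]
cv2.imwrite('pics/w5c.png',np.hstack([a,b]))
E
```

```text
[0.49060006 0.3765997  0.14908144] [[323.6 209.9]
 [323.1 211. ]]
```

View pics/w5c.png

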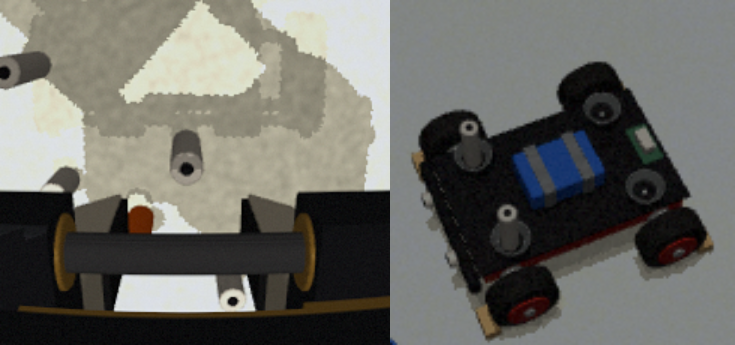

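Both front spacers stand upright: crop (470,130) and (507,215). C is centred at crop (187,168). Descend and grip.

Call:
step_arm --pt "0.45 0 0.01 -1 0" --pt "0.45 0 0 -1 0" --pt "0.45 0 0 -1 0" --pt "0.45 0 0 -0.8 0" --pt "0.45 0 0 -0.42 0" --pt "0.45 0 0 0 0" --pt "0.45 0 0 0 0" --pt "0 0 0 0 0" --pt "0 0 0 0 0" --pt "0 0 0 0 0" --pt "0 0 0 0 0" --pt "0 0 0 0 0"

```text
time: 17.45
tool_pos: [0.4899, 0.3777, 0.0433]
tool_rot: [3.141, 0.001, 2.825]
contact_force: [-0.5, -0.5, 2.7]
opening: 0.0169
```

Call:
step_arm --pt "0 0 0 0.4 0" --pt "0 0 0 0.8 0" --pt "0 0 0 1 0" --pt "0 0 0 1 0" --pt "0 0.066 -0.974 1 0" --pt "0 0.066 -0.974 1 0" --pt "0 0.066 -0.974 0 0" --pt "0 0.066 -0.974 0 0" --pt "0 0.066 -0.974 0 0" --pt "0 0.066 -0.974 0 0" --pt "0 0.066 -0.974 0 0" --pt "0 0.066 -0.974 0 0"

```text
time: 18.65
tool_pos: [0.5028, 0.1818, 0.1734]
tool_rot: [3.141, 0.0, 2.825]
contact_force: [0.1, 0.0, -0.7]
opening: 0.0167
```

Call:
step_arm --pt "0 0.066 -0.974 0 0" --pt "0 0.066 -0.974 0 0" --pt "0 0.066 -0.974 0 0" --pt "0 0.066 -0.974 0 0" --pt "0 0.066 -0.974 0 0" --pt "0 0.066 -0.974 0 0" --pt "0 0.066 -0.974 0 0" --pt "0 0.066 -0.974 0 0" --pt "0 0 0 -0.6 0" --pt "0 0 0 -0.6 0" --pt "0 0 0 0 0" --pt "0 0 0 0 0"

```text
time: 19.85
tool_pos: [0.5161, -0.012, 0.1433]
tool_rot: [3.142, -0.0, 2.825]
contact_force: [-0.6, 0.3, -1.0]
opening: 0.0168
```

Call:
step_arm --pt "0 0 0 -1 0" --pt "0 0 0 -0.5 0" --pt "0 0 0 -0.13 0" --pt "0 0 0 0 0" --pt "0 0 0 -0.07 0" --pt "0 0 0 -0.06 0" --pt "0 0 0 -0.02 0" --pt "0 0 0 0 0" --pt "0 0 0 0 0"

```text
time: 20.75
tool_pos: [0.5166, -0.0121, 0.0992]
tool_rot: [3.141, 0.002, 2.825]
contact_force: [-0.1, -0.3, 5.3]
opening: 0.0166
```

Call:
step_arm --pt "0.3 0 0 0 0" --pt "0.4 0 0 0 0" --pt "0.45 0 0 0 0" --pt "0.45 0 0 0.5 0" --pt "0.45 0 0 1 0" --pt "0.45 0 0 1 0" --pt "0.45 0 0 1 0" --pt "0.45 -0.324 0.971 0 0" --pt "0.45 -0.324 0.971 0 0" --pt "0.45 -0.324 0.971 0 0" --pt "0.45 -0.324 0.971 0 0" --pt "0.45 -0.324 0.971 0 0"

```text
time: 21.95
tool_pos: [0.475, 0.1102, 0.1856]
tool_rot: [3.142, -0.0, 2.825]
contact_force: [0.6, 0.7, -0.3]
opening: 0.041
```

Call:
step_arm --pt "0.45 -0.324 0.971 0 0" --pt "0.45 -0.324 0.971 0 0" --pt "0.45 -0.324 0.971 0 0" --pt "0.45 -0.324 0.971 0 0" --pt "0.45 -0.324 0.971 0 0" --pt "0.45 -0.324 0.971 -0.5 0" --pt "0.45 -0.324 0.971 -0.5 0" --pt "0.45 -0.324 0.971 -0.5 0" --pt "0.45 0 0 0 0" --pt "0.45 0 0 0 0" --pt "0.45 0 0 0 0"

```text
time: 23.05
tool_pos: [0.4112, 0.303, 0.1486]
tool_rot: [3.141, 0.001, 2.825]
contact_force: [0.3, -0.5, 0.8]
opening: 0.0413
```

```bash
python3 - <<'E'
from h import *
from wr import wproj
grab('scene','s6'); d=grab('wrist','w6'); p=sensors.observe()['tool_pos'];print(p, wproj(d,[[.4113,.3034,.06],[p[0],p[1],.06]]).round(1))
a=cv2.resize(d['pixels'][100:330,200:460],None,fx=1.5,fy=1.5);b=cv2.resize(load('s6')['pixels'][140:285,250:395],None,fx=2.38,fy=2.38)[:345]
cv2.imwrite('pics/w6c.png',np.hstack([a,b]))
E
```

```text
[0.41137906 0.30287865 0.14875674] [[323.9 211. ]
 [323.2 211.3]]
```

View pics/w6c.png

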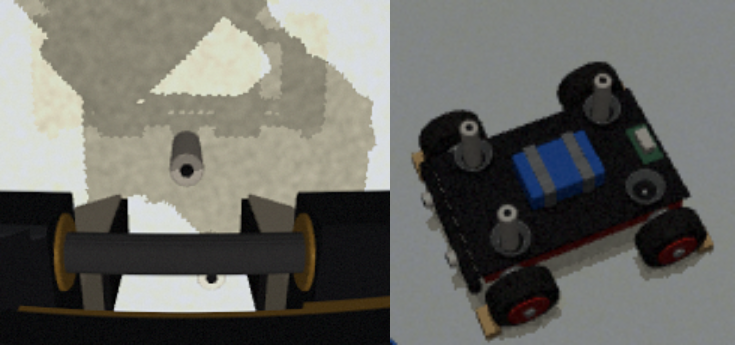

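Three spacers are standing, and A is centred at crop (187,170). Descend and grip it.

Call:
step_arm --pt "0.45 0 0.01 -1 0" --pt "0.45 0 0 -1 0" --pt "0.45 0 0 -1 0" --pt "0.45 0 0 -0.8 0" --pt "0.45 0 0 -0.4 0" --pt "0.45 0 0 0 0" --pt "0.45 0 0 0 0" --pt "0 0 0 0 0" --pt "0 0 0 0 0" --pt "0 0 0 0 0" --pt "0 0 0 0 0" --pt "0 0 0 0 0"

```text
time: 24.35
tool_pos: [0.411, 0.3039, 0.0437]
tool_rot: [3.141, 0.001, 2.826]
contact_force: [-1.0, 0.2, 4.3]
opening: 0.0168
```

Call:
step_arm --pt "0 0 0 0.4 0" --pt "0 0 0 0.8 0" --pt "0 0 0 1 0" --pt "0 0 0 1 0" --pt "0 0.606 -0.981 1 0" --pt "0 0.606 -0.981 1 0" --pt "0 0.606 -0.981 0 0" --pt "0 0.606 -0.981 0 0" --pt "0 0.606 -0.981 0 0" --pt "0 0.606 -0.981 0 0" --pt "0 0.606 -0.981 0 0" --pt "0 0.606 -0.981 0 0"

```text
time: 25.55
tool_pos: [0.5323, 0.1065, 0.1738]
tool_rot: [3.141, 0.0, 2.825]
contact_force: [0.5, -0.5, -0.2]
opening: 0.0166
```

Call:
step_arm --pt "0 0.606 -0.981 0 0" --pt "0 0 0 -0.6 0" --pt "0 0 0 -0.6 0" --pt "0 0 0 0 0" --pt "0 0 0 0 0" --pt "0 0 0 0 0"

```text
time: 26.15
tool_pos: [0.5475, 0.0833, 0.1443]
tool_rot: [3.141, 0.001, 2.826]
contact_force: [-0.1, 0.3, -0.4]
opening: 0.017
```

Call:
step_arm --pt "0 0 0 -1 0" --pt "0 0 0 -0.5 0" --pt "0 0 0 -0.13 0" --pt "0 0 0 0 0" --pt "0 0 0 -0.07 0" --pt "0 0 0 -0.07 0" --pt "0 0 0 -0.03 0" --pt "0 0 0 0 0" --pt "0 0 0 0 0"

```text
time: 27.05
tool_pos: [0.5477, 0.0831, 0.0996]
tool_rot: [3.141, 0.002, 2.825]
contact_force: [-2.1, 0.2, 6.8]
opening: 0.0167
```

Seated with 6.8 N. Release, lift, and move to the deck block while turning to match its yaw.

Call:
step_arm --pt "0.3 0 0 0 0" --pt "0.4 0 0 0 0" --pt "0.45 0 0 0 0" --pt "0.45 0 0 0.5 0" --pt "0.45 0 0 1 0" --pt "0.45 0 0 1 0" --pt "0.45 0 0 1 0" --pt "0.45 0 0 1 0" --pt "0.6 -0.182 -0.959 0 -0.04" --pt "0.9 -0.182 -0.959 0 -0.04" --pt "0.9 -0.182 -0.959 0 -0.04" --pt "0.9 -0.182 -0.959 0 -0.04"

```text
time: 28.25
tool_pos: [0.5287, -0.0137, 0.2117]
tool_rot: [3.141, 0.001, 2.813]
contact_force: [-0.7, 0.3, 0.4]
opening: 0.0686
```

Call:
step_arm --pt "0.9 -0.182 -0.959 0 -0.04" --pt "0.9 -0.182 -0.959 0 -0.04" --pt "0.9 -0.182 -0.959 0 -0.04" --pt "0.9 -0.182 -0.959 0 -0.04" --pt "0.9 -0.182 -0.959 0 -0.04" --pt "0.9 -0.182 -0.959 0 -0.04" --pt "0.9 -0.182 -0.959 0 -0.04" --pt "0.9 -0.182 -0.959 0 -0.04" --pt "0.9 -0.182 -0.959 0 -0.04" --pt "0.9 -0.182 -0.959 0 -0.04" --pt "0.9 -0.182 -0.959 0 -0.04" --pt "0.9 -0.182 -0.959 0 -0.04"

```text
time: 29.45
tool_pos: [0.4741, -0.3016, 0.2117]
tool_rot: [-3.141, 0.001, 2.774]
contact_force: [0.7, 0.0, -0.2]
opening: 0.0827
```

Call:
step_arm --pt "0.9 -0.182 -0.959 0 -0.04" --pt "0.9 -0.182 -0.959 0 -0.04" --pt "0.9 -0.182 -0.959 0 -0.04" --pt "0.9 0 0 -0.4 0" --pt "0.9 0 0 0 0" --pt "0.9 0 0 0 0" --pt "0.9 0 0 0 0"

```text
time: 30.15
tool_pos: [0.461, -0.3716, 0.2011]
tool_rot: [3.141, 0.0, 2.766]
contact_force: [-0.2, -0.1, -0.5]
opening: 0.0829
```

```bash
python3 - <<'E'
from h import *
from wr import wproj
s=grab('scene','s7');t=grab('top','t7'); d=grab('wrist','w7'); o=sensors.observe();p=o['tool_pos'];print(p,o['tool_rot'],o['opening'])
x=[.4613,-.3725,-.3769];c,s_=np.cos(x[2]),np.sin(x[2])
for a,b,z in [(70,50,.004),(70,-50,.004),(-70,50,.004),(-70,-50,.004),(30,22,.05),(30,-22,.05),(-30,22,.05),(-30,-22,.05)]:
  print(wproj(d,[[x[0]+(c*a-s_*b)/1e3,x[1]+(s_*a+c*b)/1e3,z]]).round(1))
cv2.imwrite('pics/w7c.png',cv2.resize(d['pixels'][60:330,160:520],None,fx=2.2,fy=2.2,interpolation=cv2.INTER_CUBIC))
a=cv2.resize(s['pixels'][140:285,250:395],None,fx=2.5,fy=2.5);b=cv2.resize(t['pixels'][130:240,250:350],None,fx=3.28,fy=3.28)[:360]
cv2.imwrite('pics/s7c.png',np.hstack([a[:360],b]))
E
```

```text
[ 0.46101173 -0.37191287  0.20117582] [-3.14151462e+00  4.91750715e-04  2.76553486e+00] 0.08242393580678813
[[364.9 243.2]]
[[280.3 243.1]]
[[368.7 122.2]]
[[276.9 122.1]]
[[344.7 223.4]]
[[300.5 223.3]]
[[345.8 163.3]]
[[299.6 163.2]]
```

View pics/w7c.png

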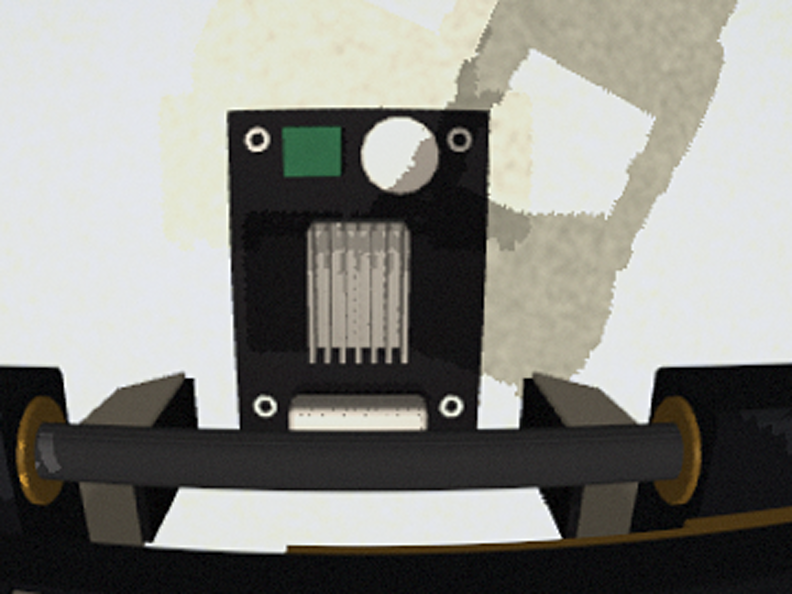

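View pics/s7c.png

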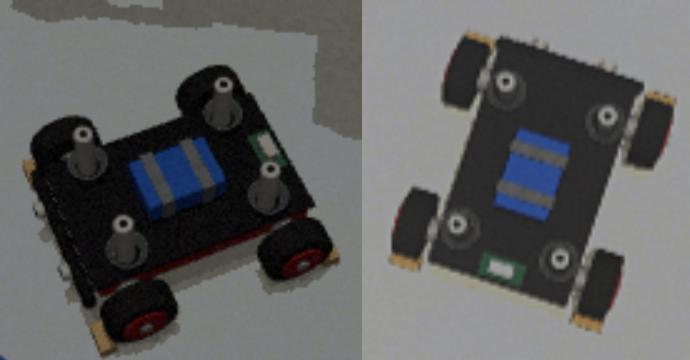

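All four spacers stand upright in their sockets. The deck's screw holes appear within 1 px of the prediction, and the silver camera bar is on its front (+x) side, in the same sense as the rover's front. Descend onto the block.

Call:
step_arm --pt "0.9 0.01 -0.02 -1 0" --pt "0.9 0 0 -1 0" --pt "0.9 0 0 -1 0" --pt "0.9 0 0 -1 0" --pt "0.9 0 0 -1 0" --pt "0.9 0 0 -1 0" --pt "0.9 0 0 -0.5 0" --pt "0.9 0 0 -0.4 0" --pt "0.9 0 0 0 0" --pt "0.9 0 0 0 0" --pt "0.9 0 0 0 0"

```text
time: 31.4
tool_pos: [0.4615, -0.3735, 0.0294]
tool_rot: [-3.141, 0.002, 2.765]
contact_force: [-0.4, 0.4, -0.1]
opening: 0.0828
```

Call:
step_arm --pt "0.6 0 0 0 0" --pt "0.4 0 0 0 0" --pt "0.3 0 0 0 0" --pt "0.3 0 0 0 0" --pt "0.3 0 0 0 0" --pt "0.2 0 0 0 0" --pt "0.2 0 0 0 0" --squeeze 35

```text
time: 32.1
tool_pos: [0.4609, -0.3728, 0.0283]
tool_rot: [3.141, -0.0, 2.765]
contact_force: [0.3, 1.4, 1.7]
opening: 0.0442
```

Call:
step_arm --pt "0 0 0 0 0" --pt "0 0 0 0 0" --pt "0 0 0 0.2 0" --pt "0 0 0 0.4 0" --pt "0 0 0 0.4 0" --pt "0 0 0 0 0" --pt "0 0 0 0 0"

```text
time: 32.8
tool_pos: [0.461, -0.3732, 0.0537]
tool_rot: [-3.141, 0.001, 2.765]
contact_force: [0.1, -0.4, -4.0]
opening: 0.0439
```

```bash
python3 - <<'E'
from h import *
print(sensors.observe())
d=grab('wrist','w8');s=grab('scene','s8')
a=cv2.resize(d['pixels'][60:330,160:520],None,fx=1.2,fy=1.2);b=cv2.resize(s['pixels'][50:185,210:370],None,fx=2.4,fy=2.4)
cv2.imwrite('pics/w8c.png',np.hstack([a[:324],b[:324,:360]]))
E
```

```text
{'time': 32.8, 'qpos': array([-8.09663671e-01,  6.66665464e-01,  1.55104136e+00,  3.47228208e-05,
        9.23016317e-01, -2.00348431e+00]), 'qvel': array([-0.00144044,  0.01490912,  0.01165037, -0.00076808, -0.00352666,
        0.00086143]), 'joint_efforts': array([-7.30222324e-03, -5.69005001e+01, -2.08582270e+01, -4.82008781e-02,
        2.28172971e-02, -5.90787367e-04]), 'tool_pos': array([ 0.46099917, -0.37315478,  0.05373692]), 'tool_rot': array([-3.14125321e+00,  8.00999369e-04,  2.76459616e+00]), 'contact_force': array([ 0.13394762, -0.41198709, -3.98848165]), 'torque': array([ 0.00556517, -0.051216  ,  0.01052915]), 'opening': 0.04385791179504434}
```

View pics/w8c.png

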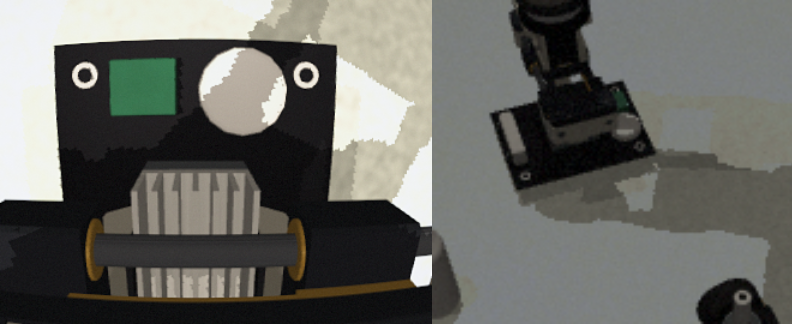

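The deck is off the bench, held level, and the wrist force shows its 4 N weight. I'll check its pose in the hand.

```bash
python3 - <<'E'
from wr import *
from scipy.optimize import least_squares
d=load('w8')
cv2.imwrite('pics/w8d.png',cv2.resize(d['pixels'][90:200,190:460],None,fx=2.9,fy=2.9,interpolation=cv2.INTER_CUBIC))
def W(x,a,b,z): c,s=np.cos(x[2]),np.sin(x[2]); return [[x[0]+(c*a-s*b)/1e3,x[1]+(s*a+c*b)/1e3,z]]
x=[.4610,-.3732,2.7646-np.pi]
for a,b in [(-70,50),(-70,-50),(-85,65),(-85,-65)]: print(a,b,wproj(d,W(x,a,b,.0294)).round(1))
E
```

```text
-70 50 [[415.2 119.8]]
-70 -50 [[231.6 119.6]]
-85 65 [[440.9  94.8]]
-85 -65 [[205.9  94.6]]
```

View pics/w8d.png

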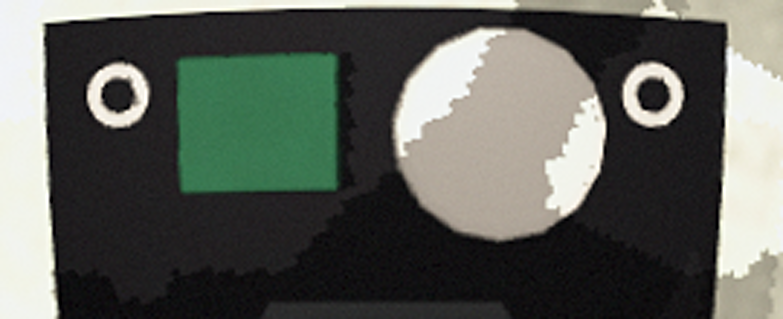

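The in-hand pose agrees with the expected one within about 1.5 mm. The rows show the same small bias that the wrist camera gave on the sockets. Lift and carry to the rover.

Call:
step_arm --pt "0 0 0 0.5 0" --pt "0 0 0 0.9 0" --pt "0 0 0 0.9 0" --pt "0 0 0 0.9 0" --pt "0 0 0 0.9 0" --pt "0 0 0 0.9 0" --pt "0 0 0 0.85 0" --pt "0 0.1 0.3 0 0" --pt "0 0.274 0.774 0 0.039" --pt "0 0.274 0.774 0 0.039" --pt "0 0.274 0.774 0 0.039" --pt "0 0.274 0.774 0 0.039"

```text
time: 34.1
tool_pos: [0.4906, -0.2863, 0.1983]
tool_rot: [3.141, -0.002, 2.777]
contact_force: [0.6, -0.0, -5.0]
opening: 0.044
```

Call:
step_arm --pt "0 0.274 0.774 0 0.039" --pt "0 0.274 0.774 0 0.039" --pt "0 0.274 0.774 0 0.039" --pt "0 0.274 0.774 0 0.039" --pt "0 0.274 0.774 0 0.039" --pt "0 0.274 0.774 0 0.039" --pt "0 0.274 0.774 0 0.039" --pt "0 0.274 0.774 0 0.039" --pt "0 0.274 0.774 0 0.039" --pt "0 0.274 0.774 0 0.039" --pt "0 0.274 0.774 0 0.039" --pt "0 0.274 0.774 0 0.039"

```text
time: 35.3
tool_pos: [0.5724, -0.0543, 0.1983]
tool_rot: [3.142, -0.002, 2.815]
contact_force: [-0.5, 0.4, -4.4]
opening: 0.044
```

Call:
step_arm --pt "0 0.274 0.774 0 0.039" --pt "0 0.274 0.774 0 0.039" --pt "0 0.274 0.774 0 0.039" --pt "0 0.174 0.474 0 0.039" --pt "0 0 0 0 0" --pt "0 0 0 0 0" --pt "0 0 0 0 0" --pt "0 0 0 0 0"

```text
time: 36.1
tool_pos: [0.5977, 0.0131, 0.1995]
tool_rot: [-3.141, -0.0, 2.826]
contact_force: [-0.5, 0.7, -4.4]
opening: 0.0441
```

Call:
step_arm --pt "0 0.01 0.03 -0.4 0" --pt "0 0 0 -0.6 0" --pt "0 0 0 -0.5 0" --pt "0 0 0 -0.4 0" --pt "0 0 0 0 0" --pt "0 0 0 0 0" --pt "0 0 0 0 0"

```text
time: 36.8
tool_pos: [0.5986, 0.0147, 0.1527]
tool_rot: [3.141, 0.001, 2.827]
contact_force: [0.4, 0.3, -4.2]
opening: 0.0437
```

```bash
python3 - <<'E'
from wr import *
o=sensors.observe();print(o['tool_pos'],o['tool_rot'])
d=grab('wrist','w9');s=grab('scene','s9')
def enh(p): return np.clip(255*(p/255.)**0.6,0,255).astype(np.uint8)
cv2.imwrite('pics/w9c.png',cv2.resize(enh(d['pixels'][:270,160:500]),None,fx=2.2,fy=2.2))
cv2.imwrite('pics/s9c.png',cv2.resize(enh(s['pixels'][100:290,230:410]),None,fx=3.1,fy=3.1,interpolation=cv2.INTER_CUBIC))
E
```

```text
[0.59862677 0.01473509 0.15265535] [3.14122500e+00 1.36747553e-03 2.82700841e+00]
```

View pics/w9c.png

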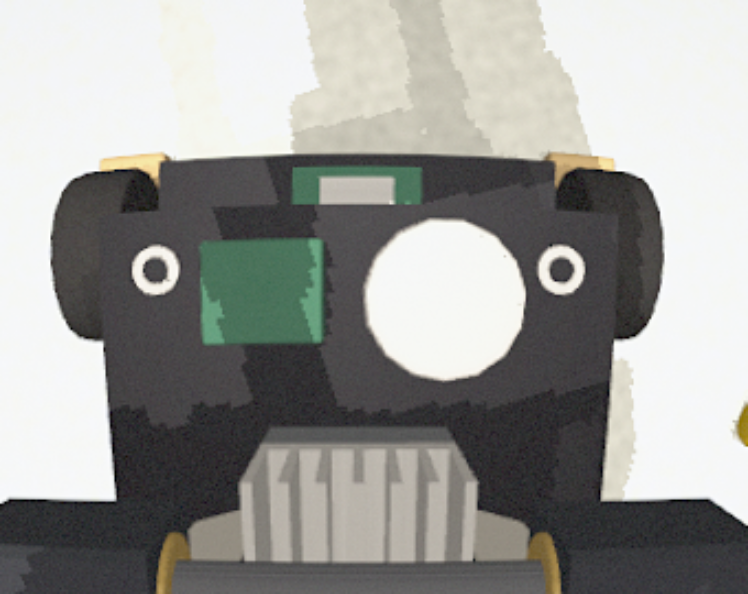

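View pics/s9c.png

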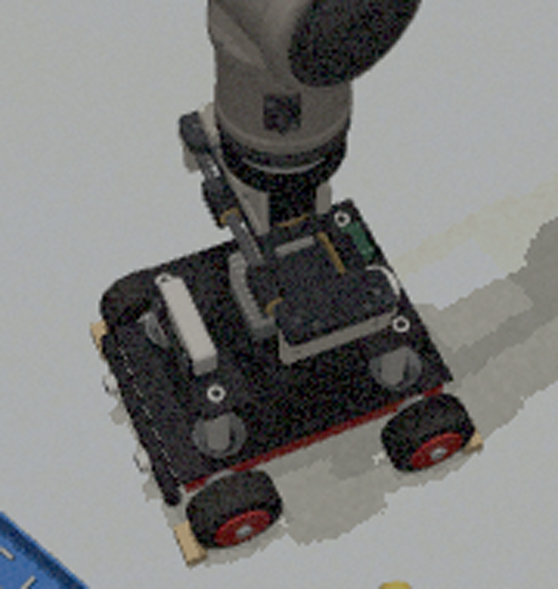

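Call:
step_arm --pt "0 0 0 0 0" --pt "0 0 0 0 0"

```text
time: 37.1
tool_pos: [0.5983, 0.0148, 0.1523]
tool_rot: [3.141, 0.001, 2.827]
contact_force: [0.2, 0.6, -4.8]
opening: 0.0435
```

```bash
cat > fit2.py <<'E'
import sys,io,contextlib
with contextlib.redirect_stdout(io.StringIO()):
    from fit import *
E
python3 - <<'E'
from fit2 import *
for z in (.1264,.1284):
    loc=np.array([[70,50,z*1e3],[-70,50,z*1e3],[-70,-50,z*1e3]])/1e3
    obs={'scene':([0,1,2],un([(216,393),(401,324),(342,217)],3.1,(230,100)))}
    obs['top']=obs['scene']
    fit(loc,obs,[.6,.01,-.3])
print(sensors.observe()['tool_pos'])
E
```

```text
['scene'] [ 0.5966  0.0126 -0.3161] rms px 0.27
['top'] [ 0.5498 -0.0533  1.9434] rms px 5.36
['scene', 'top'] [ 0.5888 -0.0201  0.4874] rms px 28.98
['scene'] [ 0.5975  0.0135 -0.3159] rms px 0.22
['top'] [ 0.5497 -0.0531  1.9434] rms px 5.33
['scene', 'top'] [ 0.5892 -0.0196  0.4866] rms px 29.07
[0.59827506 0.01478565 0.152299  ]
```

The scene fit puts the deck within 1 mm and 0.001 rad of the rover's centre. Now I lower gently.

Call:
step_arm --pt "0 0.01 0 -0.08 0" --pt "0 0 0 -0.08 0" --pt "0 0 0 -0.06 0" --pt "0 0 0 0 0" --pt "0 0 0 0 0"

```text
time: 37.6
tool_pos: [0.5984, 0.0148, 0.1464]
tool_rot: [3.142, -0.0, 2.827]
contact_force: [-0.0, -0.4, -4.9]
opening: 0.044
```

Call:
step_arm --pt "0 0 0 -0.04 0" --pt "0 0 0 0 0" --pt "0 0 0 0 0"

```text
time: 37.9
tool_pos: [0.5984, 0.0148, 0.1455]
tool_rot: [3.142, 0.0, 2.827]
contact_force: [-0.2, 1.0, -4.7]
opening: 0.0435
```

Call:
step_arm --pt "0 0 0 -0.03 0" --pt "0 0 0 0 0" --pt "0 0 0 0 0"

```text
time: 38.2
tool_pos: [0.5984, 0.0148, 0.1447]
tool_rot: [3.142, -0.0, 2.827]
contact_force: [-0.0, -0.1, -3.6]
opening: 0.0442
```

Call:
step_arm --pt "0 0 0 -0.02 0" --pt "0 0 0 0 0" --pt "0 0 0 0 0"

```text
time: 38.5
tool_pos: [0.5984, 0.0148, 0.1443]
tool_rot: [3.141, 0.0, 2.827]
contact_force: [0.2, 0.2, -4.9]
opening: 0.0438
```

Call:
step_arm --pt "0 0 0 -0.02 0" --pt "0 0 0 0 0" --pt "0 0 0 0 0"

```text
time: 38.8
tool_pos: [0.5986, 0.0148, 0.1443]
tool_rot: [3.141, 0.001, 2.827]
contact_force: [0.1, 0.3, 0.4]
opening: 0.044
```

The weight has just been taken up at the expected height (TCP 0.1443). Release slowly.

Call:
step_arm --pt "0.5 0 0 0 0" --pt "0.55 0 0 0 0" --pt "0.6 0 0 0 0" --pt "0.7 0 0 0 0" --pt "0.7 0 0 0 0" --pt "0.7 0 0 0 0"

```text
time: 39.4
tool_pos: [0.5984, 0.0148, 0.1437]
tool_rot: [3.141, 0.0, 2.827]
contact_force: [1.1, 1.0, -1.0]
opening: 0.0642
```

Call:
step_arm --pt "0.7 0 0 0.4 0" --pt "0.7 0 0 0.8 0" --pt "0.7 0 0 1 0" --pt "0.7 0 0 1 0" --pt "0.7 0 0 1 0" --pt "0.7 0 0 1 0" --pt "0.7 -0.8 -0.6 0 0" --pt "0.7 -0.8 -0.6 0 0" --pt "0.7 -0.8 -0.6 0 0" --pt "0.7 -0.8 -0.6 0 0" --pt "0.7 -0.8 -0.6 0 0" --pt "0.7 -0.8 -0.6 0 0"

```text
time: 40.6
tool_pos: [0.4776, -0.0757, 0.2746]
tool_rot: [3.142, 0.001, 2.827]
contact_force: [0.8, 0.3, 0.1]
opening: 0.0639
```

Call:
step_arm --pt "0.7 -0.5 -1 0 0" --pt "0.7 -0.5 -1 0 0" --pt "0.7 -0.3 -1 0 0" --pt "0.7 0 -1 0 0" --pt "0.7 0 -1 0 0" --pt "0.7 0 -1 0 0" --pt "0.7 0 -1 0 0" --pt "0.7 0 0 0 0" --pt "0.7 0 0 0 0" --pt "0.7 0 0 0 0"

```text
time: 41.6
tool_pos: [0.4459, -0.2494, 0.2741]
tool_rot: [3.141, 0.0, 2.827]
contact_force: [0.2, 0.8, 0.1]
opening: 0.0641
```

```bash
python3 - <<'E'
from h import *
print(sensors.observe()['tool_pos'])
def enh(p): return np.clip(255*(p/255.)**0.6,0,255).astype(np.uint8)
t=grab('top','t10');s=grab('scene','s10')
cv2.imwrite('pics/t10c.png',cv2.resize(enh(t['pixels'][130:235,250:350]),None,fx=5.5,fy=5.5,interpolation=cv2.INTER_CUBIC))
cv2.imwrite('pics/s10c.png',cv2.resize(enh(s['pixels'][120:290,240:400]),None,fx=3.5,fy=3.5,interpolation=cv2.INTER_CUBIC))
for n in (t,s):
    w=cloud(n);c,si=np.cos(-.3157),np.sin(-.3157);q=w-np.array([.5983,.0139,0]);a=q[...,0]*c+q[...,1]*si;b=-q[...,0]*si+q[...,1]*c
    for nm,x,y in [('L',10,52),('R',10,-52),('F',45,0),('B',-45,-45),('FL',55,55),('FR',55,-55),('RR',-55,-57),('RL',-55,60)]:
        m=(abs(a-x/1e3)<.008)&(abs(b-y/1e3)<.008)&(w[...,2]>.09); print(nm,m.sum(),w[m][:,2].mean().round(4) if m.any() else None,end='; ')
    print()
E
```

```text
[ 0.44589292 -0.24942486  0.27408982]
L 29 0.1207; R 29 0.1211; F 28 0.1211; B 29 0.1209; FL 26 0.1199; FR 29 0.1213; RR 29 0.1209; RL 23 0.12; 
L 48 0.1212; R 20 0.1207; F 40 0.1213; B 25 0.1213; FL 48 0.1211; FR 40 0.1209; RR 37 0.1212; RL 46 0.1199;
```

View pics/t10c.png

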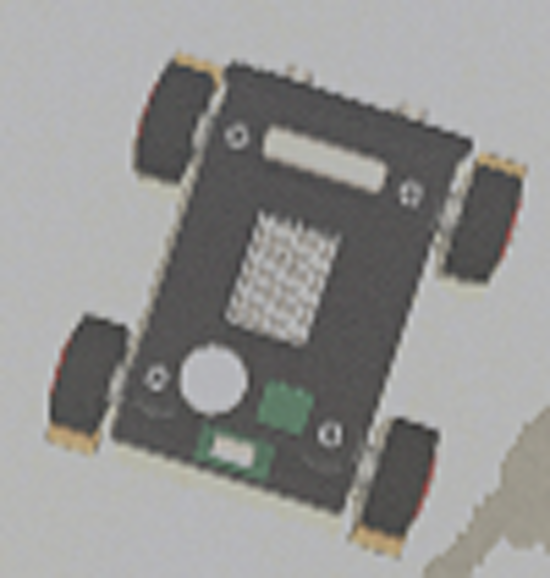

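View pics/s10c.png

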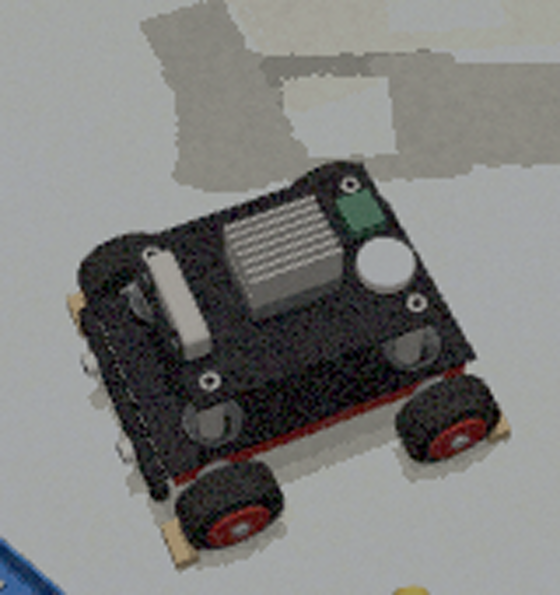

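```bash
python3 - <<'E'
from fit2 import *
loc=np.array([[70,50,120],[70,-50,120],[-70,50,120],[-70,-50,120]])/1e3
fit(loc,{'scene':([0,1,2,3],un([(210,380),(151,254),(417,302),(349,184)],3.5,(240,120))),
'top':([0,1,2,3],un([(237,136),(410,193),(156,378),(330,434)],5.5,(250,130)))},[.6,.01,-.3])
a=load('scene0')['pixels'].astype(int);b=load('s10')['pixels'];cv2.imwrite('pics/full.png',b)
E
```

```text
['scene'] [ 0.5978  0.0133 -0.3104] rms px 0.10
['top'] [ 0.599   0.0146 -0.3111] rms px 0.08
['scene', 'top'] [ 0.5983  0.0138 -0.3107] rms px 0.24
```

View pics/full.png

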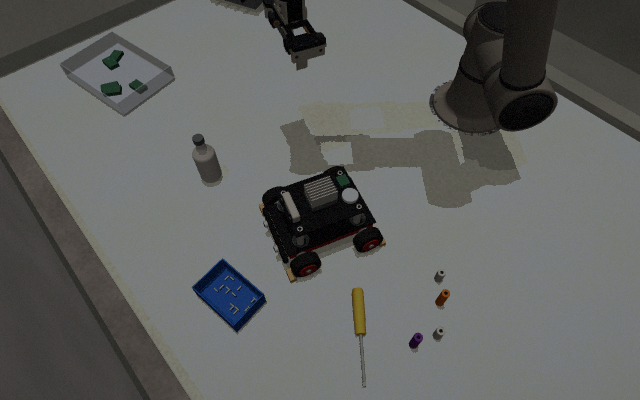

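The deck centre fits at (0.5983, 0.0138) against the rover's (0.5983, 0.0139), with 0.3° of yaw difference. The shorts, bottle, driver and decoys are unmoved in the scene picture. Handing in.

```bash
python3 -c "
from cell import hand_in
print(hand_in())"
```

```text
the job is handed in; nothing more can be done
None
```

The four long grey spacers now stand upright in the rover's corner sockets. The upper deck lies on all four with its camera facing the rover's front. I handed the job in at about 42 s on the robot's clock, with the arm withdrawn and touching nothing.

- **Position:** fitted over both fixed cameras, the deck centre is within about 0.1 mm of the rover centre. Each camera alone puts it within about 1.5 mm. It is turned about 0.3° from square.
- **Level:** measured at eight places on the plate, the top face is at 120–121 mm in both cameras (120 expected).
- **Forces:** the highest reading I saw was about 7 N, when seating a spacer. The deck was released once its weight had just been taken up.
- **Other items:** the short spacers, bottle, screwdriver and coloured spacers look unmoved in the last scene picture.
- **Disagreement:** the wrist camera read 1–3 px off in image rows throughout, about 1–1.5 mm. I took this as its calibration bias and relied on the two fixed cameras.

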